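# Unstack the pump kit at the assembly bench

## Robot

A 6-joint arm with a two-finger parallel gripper is mounted at the origin on the work surface. World frame = base frame: x ahead of the robot, y to its left, z up, the work surface at z = 0. Lengths are in mm, angles in rad, forces in N, time in s.
With the tool pointing down it reaches from about 350 to 875 mm from the base axis. Payload 4.2 kg.
Tool frame: the origin (TCP) lies at the very end of the fingers, on their centre line; the grasp point (between the pads) lies 19 mm behind it; z points along the fingers, y is the line along which they close (so a half turn about z gives the same grasp; the last joint's range is limited). The gripper opens to 85 mm and grips with 20 to 120 N. Pads are 22 mm wide; open, the fingers measure 114 mm over their backs; the gripper's body (76 mm by 85 mm) begins 54 mm behind the grasp point. The pads swing forward as they close: fully open they stand 13 mm farther back than shut.
Start: joints at [-0.956, 0.385, 0.008, 0, -1.194, -0.259], TCP at [217.727, -585.828, 231.312] pointing down, gripper open.
Joint ranges: [-3.14, 3.14], [-1.21, 2.06], [-1.07, 1.41], [-3.16, 2.05], [-2.99, -0.16], [-3.1, 3.1]. Speed limits (rad/s): [2.79, 2.79, 3.14, 3.14, 3.14, 3.14].

## Interface

Orientations are given as a unit quaternion [x, y, z, w].
In Python, from bench import arm gives the robot as it stands.
- The arm moves only by the tool servo_tool, never from a script. Its argument "rows" is a list that holds one entry, the list of rows, each a list of 7 numbers: the finger opening in mm, from 0 to 85.4, then the shift along the tool's x, y, z in mm, then the turn, a rotation vector about the tool's x, y, z in rad. A call has 1 to 10 rows; each row is the pose to reach, as a shift and turn from the pose commanded when the call began, along the tool's axes at that moment; what a row does not reach only later rows make up. A row lasts 1/8 s, in which the tool goes at most 62.5 mm and 10.7 degrees, less where a joint would pass 70% of its speed; a pose out of reach is approached as far as the arm can. A call with a gripper value outside its range is refused whole. The fingers move at their own pace and stop on an object; the grip force is fixed at half the most. Time passes only in rows, so rows that repeat a pose let the fingers close. It gives the time, the measured TCP pose, the force, the opening and the grip force at its end, in the units of the state.
- arm.read_state(): the state, without advancing time (a new reading comes with each control period).
- arm.get_image(name): name is "scene" or "side" or "wrist"; returns the picture (400x640x3 uint8, red, green, blue); there is no depth.
- arm.camera_params(name): a dict with "intrinsics" (3x3 intrinsics, pixels), "R" (3x3) and "t" (3): a world point X has camera coordinates R X + t. Camera axes: x right, y down, z forward; pixel columns grow to the right and rows downward; lengths in mm; the calibration is good to about 2 mm. A picture is of the moment at which its call begins: read the wrist's pose just before it. camera_params takes no time and is no camera call; for the wrist camera it gives the pose at the moment of the call.
- arm.job_done(): hands the job in; it is judged then, once.
The state is a dict: "clock": time; "joints": joint angles; "joint_vel": joint speeds; "joint_efforts": joint torques, N m; "position": TCP position; "ee_rot": TCP orientation; "contact_force": force on the tool from outside, world axes, zero at the start; "wrist_torque": the same for the moment, N m; "gripper_width": finger opening in mm; "grasp_force": force on a finger pad.
Only numpy, scipy, OpenCV 4.12 (cv2) and the standard library are available. Lean on these libraries where they do the work, as an engineer would, in place of code of your own. Each camera call takes 0.05 s, during which the arm holds its last target. There are 200 camera calls.

## Task

Take the stack of pump parts apart from the top down, one part at a time, and set each straight in its own kit tray, upright and flat on the recess floor: the bush in the small round recess, the gear (hub up) in the large round one, the bearing block in the rectangular one. Last, lower the cover plate, boss up, onto the pinned fixture so that both dowel pins enter its holes and it lies flat. Leave the amber jar standing where it is.

Things in the scene. Friction and masses are not known exactly. Their poses are not given: they have to be found in the camera images.
- bush_center (a point): Brass bush, top of the stack: upright cylinder 24 mm in diameter, 32 mm high. The point is its centre, half-way up; z is its axis, up. It stands on the gear's hub.
- gear_center (a point): Steel gear, second from the top: toothed disc 54 mm in diameter and 14 mm thick below, with a plain round hub 34 mm in diameter and 14 mm high on top of it (28 mm high in all). The point is its centre, half-way up, which is the level of the disc's upper face where the hub begins; z is its axis, up. Grip it by the hub. It rests on the bearing block.
- block_center (a point): Dark steel bearing block, third from the top: 84 mm (its x) by 54 mm (its y) by 28 mm high. The point is its centre, half-way up; z up. Grip it across its 54 mm. It rests on the cover plate's boss.
- plate_boss (a point): Aluminium cover plate, bottom of the stack: 160 (its x) by 60 (y) by 10 mm, with a central boss on top, 60 (x) by 44 (y) mm, 20 mm high. Two 15 mm through holes on its x axis, 62 mm either side of the centre. The point is the boss centre, 20 mm above the underside; z up. Grip the boss across its 44 mm. Half turns are alike. It lies on a 12 mm wooden board; the stack top is 130 mm above the bench.
- bush_tray_floor (a point): flat blue plastic kit tray with a black recess floor lying on the bench, fixed, 14 mm high, 70 by 70 mm, with a round recess 40 mm in diameter, 8 mm deep, for the bush. The point is the centre of the recess floor, 6 mm above the bench; x, y along the tray's sides.
- gear_tray_floor (a point): flat blue plastic kit tray with a black recess floor lying on the bench, fixed, 14 mm high, 96 by 96 mm, with a round recess 70 mm in diameter, 8 mm deep, for the gear. The point is the centre of the recess floor, 6 mm above the bench; x, y along the tray's sides.
- block_tray_floor (a point): flat blue plastic kit tray with a black recess floor lying on the bench, fixed, 14 mm high, 124 mm (its x) by 94 mm (its y), with a rectangular recess 98 mm (x) by 68 mm (y), 8 mm deep, for the bearing block (long side along long side). The point is the centre of the recess floor, 6 mm above the bench.
- fixture_top (a point): Dark grey fixture block, fixed to the bench, 180 mm (its x) by 80 mm (its y) by 30 mm high, with two upright steel dowel pins on its x axis, 62 mm either side of the centre: 12 mm in diameter for the first 10 mm, then tapering to 4 mm at 18 mm above the block. The point is the centre of the block's upper face between the pins; z up.
- jar_center (a point): Small amber jar with a black cap, 48 mm in diameter, 70 mm high, standing on the bench, a bystander. The point is its centre, half-way up.
There are look-alikes about, which are no part of the job. Of the things shaped like the part that bears plate_boss, the aluminium one is meant.

How it is judged (in metres and radians):
On the way, in this order (a step that is already met when the one before it is completed fails the run):
1. the bush stands in the small round recess (horizontal distance between bush_center and bush_tray_floor below 0.012 m and z of bush_center in the frame of bush_tray_floor below 0.019 m and angle between bush_center's own z axis and vertical below 0.1 rad and linear speed of bush below 0.02 m/s and contact force between bush and the fingers below 0.1 N), for 0.2 s.
2. the gear lies in the large round recess (horizontal distance between gear_center and gear_tray_floor below 0.012 m and z of gear_center in the frame of gear_tray_floor below 0.017 m and angle between gear_center's own z axis and vertical below 0.1 rad and linear speed of gear below 0.02 m/s and contact force between gear and the fingers below 0.1 N), for 0.2 s.
3. the bearing block lies in the rectangular recess (horizontal distance between block_center and block_tray_floor below 0.012 m and z of block_center in the frame of block_tray_floor below 0.017 m and angle between block_center's own z axis and vertical below 0.1 rad and linear speed of block below 0.02 m/s and contact force between block and the fingers below 0.1 N), for 0.2 s.
4. the cover plate lies flat on the fixture with both pins in its holes (horizontal distance between plate_boss and fixture_top below 0.004 m and z of plate_boss in the frame of fixture_top below 0.0225 m and angle between the x axis of plate_boss and the x axis of fixture_top, either way round below 0.08 rad and angle between plate_boss's own z axis and vertical below 0.05 rad and linear speed of plate below 0.02 m/s and contact force between plate and the fingers below 0.1 N), for 0.2 s.
At the end, for the whole second after the job is handed in: Bush, gear, block upright in their own recesses (within 12 mm of centre, 3 mm of the floor, 0.1 rad); plate boss up on the fixture, pins in holes (4 mm, 0.08 rad, 2.5 mm above the face, tilt under 0.05 rad); all released and at rest (all of step 1 and all of step 2 and all of step 3 and all of step 4); the robot touches nothing.
It fails at once if the amber jar is knocked over or pushed more than 30 mm (distance of jar_center from where it was at the start of the episode above 0.03 m or angle between jar_center's own z axis and vertical above 0.5 rad).
It also fails if it takes over 141 s, if anything falls off the work surface, if the arm or the gripper's body presses on something with over 40 N, if the wrist force passes 120 N, or if a joint passes its speed limit or range.

## Working session

There is one attempt and no reset: what is moved stays moved. The work goes in short steps, Python scripts to look and compute and a tool call to move; the robot and the scene stay as the last step left them, time stands still between calls to the robot, and variables do not carry over. Pictures are saved under pics/ and viewed, at most 14 in all, crops included, and the job is handed in when it is done.

Besides the shell and the picture viewer there is one more tool, called after "Call:" as name(argument=value, ...), one argument or row to a line, values as JSON. servo_tool: Moves the arm, as the interface text tells. Its arguments: {"type":"object","properties":{"rows":{"type":"array"}},"required":["rows"]}

```bash
ls; mkdir -p pics; python3 - <<'E'
from bench import arm
import cv2
s=arm.read_state(); print({k:s[k] for k in('clock','position','ee_rot','gripper_width')})
for n in('scene','side','wrist'):
    cv2.imwrite(f'pics/{n}0.png',arm.get_image(n)[:,:,::-1])
    p=arm.camera_params(n); print(n,p)
E
```

```text
pics
{'clock': 0.0, 'position': array([ 217.51782039, -585.28964977,  230.20273018]), 'ee_rot': array([-1.76879066e-01,  9.84231966e-01,  1.08431777e-03, -2.40423989e-04]), 'gripper_width': 84.99826818116557}
scene {'intrinsics': array([[360.90865775,   0.        , 316.09674146],
       [  0.        , 360.90865775, 196.52496998],
       [  0.        ,   0.        ,   1.        ]]), 'R': array([[-0.45544414,  0.89015277, -0.01409516],
       [ 0.64089487,  0.3168407 , -0.69918935],
       [-0.61791942, -0.32747521, -0.71479758]]), 't': array([ 178.21438104, -188.83754935, 1200.0792674 ])}
side {'intrinsics': array([[486.7705743 ,   0.        , 311.21337512],
       [  0.        , 486.7705743 , 203.53409195],
       [  0.        ,   0.        ,   1.        ]]), 'R': array([[-0.94860324, -0.31616657,  0.01380599],
       [-0.24644345,  0.71063519, -0.65898653],
       [ 0.19853848, -0.62851915, -0.75202802]]), 't': array([ 403.3313011 ,  175.66340837, 1248.73962172])}
wrist {'intrinsics': array([[278.93556843,   0.        , 316.78796062],
       [  0.        , 278.93556843, 198.97035568],
       [  0.        ,   0.        ,   1.        ]]), 'R': array([[-0.34945235,  0.93694876,  0.00317586],
       [ 0.8907548 ,  0.33116841,  0.31126094],
       [ 0.29058381,  0.11159978, -0.95031918]]), 't': array([623.23856205, -38.11783953, 380.92742025])}
```

View pics/scene0.png

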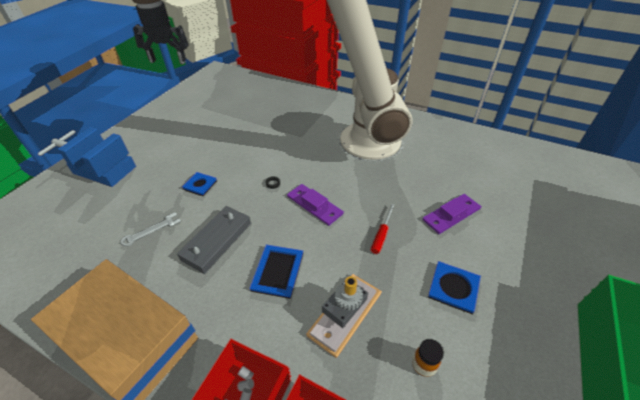

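View pics/side0.png

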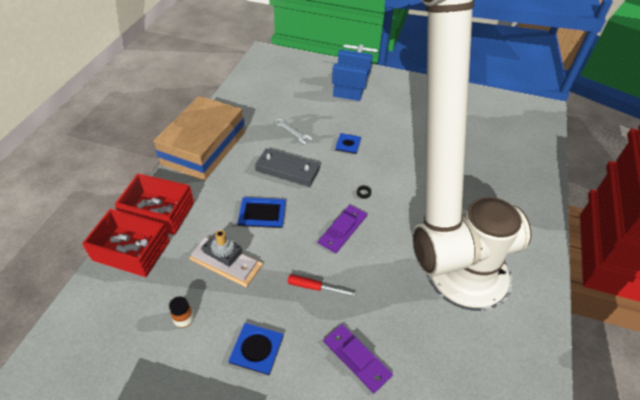

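The scene view shows the stack with the brass bush at (351,283), on the light aluminium plate on its wooden board. The look-alikes are purple plates at (315,203) and (452,213), so they don't fit. The small tray is at (200,183), the gear tray at (455,287), the block tray at (277,270), the fixture at (214,238) and the jar at (429,357). In the side view the bush is at (221,238), the trays at (348,143), (257,347) and (262,211), and the fixture at (287,166).

```bash
cat > h.py <<'E'
import numpy as np, cv2
from bench import arm
from scipy.spatial.transform import Rotation as Rot
def ray(p,uv):
    d=p['R'].T@np.linalg.inv(p['intrinsics'])@np.array([uv[0],uv[1],1.0]); return -p['R'].T@p['t'],d
def cast(p,uv,z):
    o,d=ray(p,uv); return (o+d*(z-o[2])/d[2])[:2]
def pix(p,X):
    c=p['intrinsics']@(p['R']@np.asarray(X,float)+p['t']); return c[:2]/c[2]
def castc(p,c,z): return np.array([cast(p,q,z) for q in c.reshape(-1,2)],np.float32)
def blobs(mask,amin):
    cs,_=cv2.findContours(mask.astype(np.uint8),cv2.RETR_EXTERNAL,cv2.CHAIN_APPROX_NONE)
    return [c for c in cs if cv2.contourArea(c)>amin]
def rect(p,c,z):
    (x,y),(w,h),a=cv2.minAreaRect(castc(p,c,z)); 
    if h>w: w,h,a=h,w,a+90
    return np.round([x,y,w,h,a],1)   # centre, long, short, long-axis angle deg
def goto(xyz,yaw):
    """shift in tool axes and turn (rotvec) from the present pose to a tool-down pose whose y axis (closing line) is at yaw deg."""
    s=arm.read_state(); R0=Rot.from_quat(s['ee_rot']); y=np.radians(yaw)
    best=None
    for k in(0,np.pi):
        yy=np.array([np.cos(y+k),np.sin(y+k),0]); zz=np.array([0,0,-1.]); 
        r=(R0.inv()*Rot.from_matrix(np.c_[np.cross(yy,zz),yy,zz])).as_rotvec()
        if best is None or np.linalg.norm(r)<np.linalg.norm(best): best=r
    print('shift',np.round(R0.inv().apply(np.array(xyz)-s['position']),1),'turn',np.round(best,3),'j6',round(s['joints'][5],2),'t',s['clock'],'w',round(s['gripper_width'],1))
E
python3 - <<'E'
from h import *
for n in('scene','side'):
    im=cv2.imread(f'pics/{n}0.png'); p=arm.camera_params(n); hsv=cv2.cvtColor(im,cv2.COLOR_BGR2HSV); H,S,V=cv2.split(hsv)
    print(n)
    for c in blobs((H>100)&(H<125)&(S>150)&(V>60),60):
        r=rect(p,c,14)
        if 300<np.hypot(*r[:2])<900 and r[2]<200: print('tray',cv2.boundingRect(c),r)
    for c in blobs(V<45,25):
        r=rect(p,c,6)
        if 300<np.hypot(*r[:2])<900 and r[2]<200: print('dark@6',cv2.boundingRect(c),r)
    for c in blobs((H>12)&(H<30)&(S>150)&(V>90),15):
        r=rect(p,c,130)
        if 300<np.hypot(*r[:2])<950 and r[2]<200: print('brass@130',cv2.boundingRect(c),r)
    for c in blobs((S<60)&(V<100)&(V>45),300):
        r=rect(p,c,30)
        if 300<np.hypot(*r[:2])<950 and r[2]<300: print('fixture@30',cv2.boundingRect(c),r)
p=[arm.camera_params(n) for n in('scene','side')]
for a,b,z in(((351,278),(221,233),130),((429,345),(178,301),70)): print(cast(p[0],a,z),cast(p[1],b,z))
E
```

```text
scene
tray (123, 326, 71, 74) [854.  -97.7 162.6  14.4 174.2]
tray (429, 262, 51, 51) [436.4 367.7  99.6  94.7   2. ]
tray (250, 245, 53, 53) [576.5  -6.7 126.5  93.7  15.4]
tray (183, 173, 33, 22) [ 426.9 -360.3   73.5   73.     3.5]
tray (428, 108, 45, 14) [-243.6  203.9  153.    22.7   89.6]
tray (432, 91, 47, 15) [-361.9  194.8  169.9   33.8   90. ]
tray (436, 73, 49, 15) [-509.8  183.9  188.7   42.9   90.6]
dark@6 (419, 340, 24, 25) [598.8 358.   47.6  42.1 156.4]
dark@6 (441, 274, 29, 24) [430.3 369.2  61.1  57.   57.4]
dark@6 (260, 253, 35, 36) [572.2  -9.6  88.8  60.1  15.7]
brass@130 (420, 362, 20, 9) [680.5 352.8  30.8  12.1 116.8]
brass@130 (345, 277, 11, 18) [604.8 182.3  36.2  18.8  22.8]
fixture@30 (151, 339, 48, 61) [850.4 -30.5 120.9  63.4   2.3]
fixture@30 (321, 288, 46, 40) [588.8 167.3 100.1  63.7 166.4]
fixture@30 (176, 207, 74, 67) [ 575.4 -185.3  191.7   98.7  176.9]
side
tray (229, 324, 54, 50) [432.7 369.6  97.8  94.7  91.6]
tray (239, 198, 46, 29) [572.4  -4.8 121.5  99.5  15.4]
tray (336, 134, 24, 19) [ 423.2 -359.9   76.8   66.7   93.6]
dark@6 (242, 335, 29, 26) [434.8 366.4  61.7  59.5  66.8]
dark@6 (170, 297, 18, 18) [651.2 327.8  46.7  39.6 134.5]
dark@6 (244, 204, 35, 16) [576.3 -10.9  91.3  53.7  15.6]
dark@6 (358, 187, 12, 11) [ 323.5 -177.2   40.4   32.2  104.8]
brass@130 (217, 234, 8, 10) [586.7 192.8  27.1  15.4 129.5]
fixture@30 (571, 312, 48, 88) [-278.2  161.   211.4   88.4   92.5]
fixture@30 (256, 149, 64, 38) [ 561.2 -181.3  184.8  103.9  176.7]
[589.64120359 177.91146441] [593.85566605 177.86776468]
[618.96977146 347.36935447] [628.90986696 346.63191756]
```

View pics/wrist0.png

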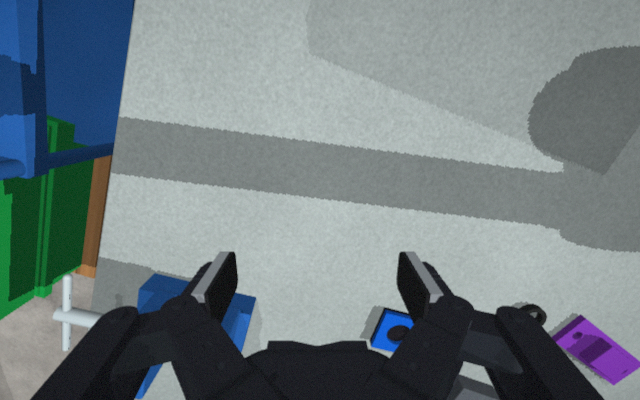

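The wrist view shows the bench, with the fingers at the bottom: pads at (220,280) and (415,280), and the bush tray at (390,330). Next: the board's orientation and the hover pose over the stack.

```bash
python3 - <<'E'
from h import *
s=arm.read_state(); R0=Rot.from_quat(s['ee_rot']); p=arm.camera_params('wrist')
c=-p['R'].T@p['t']; print('cam in tool',R0.inv().apply(c-s['position']),'cam z in tool',R0.inv().apply(p['R'][2]),'tool y yaw',R0.as_matrix()[:,1])
p=arm.camera_params('scene'); 
for a,b in(((318,335),(337,353)),((337,353),(381,294))): # board edges
    A,B=cast(p,a,12),cast(p,b,12); print(A,B,np.linalg.norm(B-A),np.degrees(np.arctan2(*(B-A)[::-1])))
goto([500,160,330],70); goto([500,160,330],110); goto([500,160,330],150);goto([500,160,330],106)
E
```

```text
cam in tool [  81.59810218    0.27677243 -141.37346327] cam z in tool [-0.3114182   0.00188575  0.95027109] tool y yaw [-0.34821041  0.93741499  0.00162604]
[670.95056447 147.5897486 ] [686.10274411 196.77416615] 51.465478501299906 72.87757249098354
[686.10274411 196.77416615] [527.38550595 229.51144143] 162.05829469941847 168.34552059213846
shift [-524.3  600.6  -98.6] turn [ 0.001 -0.001  0.705] j6 -0.26 t 0.15 w 85.6
shift [-524.3  600.6  -98.6] turn [ 0.002 -0.     0.007] j6 -0.26 t 0.15 w 85.6
shift [-524.3  600.6  -98.6] turn [ 0.002  0.    -0.692] j6 -0.26 t 0.15 w 85.6
shift [-524.3  600.6  -98.6] turn [ 0.002 -0.     0.076] j6 -0.26 t 0.15 w 85.6
```

```bash
python3 - <<'E'
from h import *
a=cv2.imread('pics/scene0.png')[230:390,250:490]; b=cv2.imread('pics/side0.png')[200:300,150:300]
a=cv2.resize(a,(560,373),interpolation=cv2.INTER_CUBIC)
cv2.imwrite('pics/crop1.png',a)
E
```

```text
(no output)
```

View pics/crop1.png

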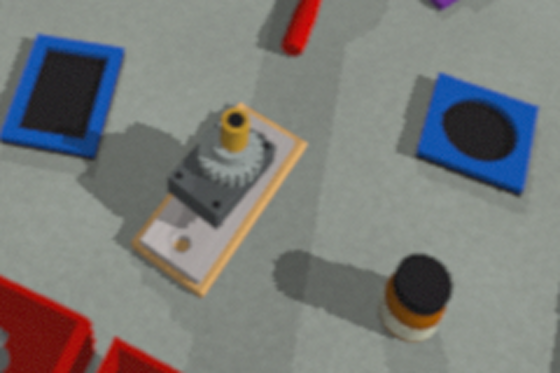

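The crop confirms it: the stack, with the bush at about (235,130), stands on the bare aluminium plate, which shows its hole at (183,243) on the wooden board. The other two plates are purple and are ruled out.

```bash
python3 - <<'E'
from h import *
goto([592,178,300],77)
E
```

```text
shift [-616.9  585.4  -68.7] turn [ 0.002 -0.001  0.583] j6 -0.26 t 0.15 w 85.6
```

Call:
servo_tool(
  rows=[
    [[85, -617, 585, -69, 0, 0, 0.583], [85, -617, 585, -69, 0, 0, 0.583], [85, -617, 585, -69, 0, 0, 0.583], [85, -617, 585, -69, 0, 0, 0.583], [85, -617, 585, -69, 0, 0, 0.583], [85, -617, 585, -69, 0, 0, 0.583], [85, -617, 585, -69, 0, 0, 0.583], [85, -617, 585, -69, 0, 0, 0.583], [85, -617, 585, -69, 0, 0, 0.583], [85, -617, 585, -69, 0, 0, 0.583]],
  ],
)

```text
clock: 1.4
position: [487.4, -35.6, 281.2]
ee_rot: [0.113, 0.994, 0.0, 0.0]
contact_force: [0.5, -0.4, -0.3]
gripper_width: 84.8
grasp_force: 0.0
```

```bash
python3 - <<'E'
from h import *
print(arm.read_state()['position'])
goto([592,178,300],77)
E
```

```text
[487.38753087 -35.57247781 281.2050363 ]
shift [-53.9 231.6 -18.8] turn [0. 0. 0.] j6 -2.06 t 1.4 w 84.8
```

Call:
servo_tool(
  rows=[
    [[85, -54, 232, -19, 0, 0, 0], [85, -54, 232, -19, 0, 0, 0], [85, -54, 232, -19, 0, 0, 0], [85, -54, 232, -19, 0, 0, 0], [85, -54, 232, -19, 0, 0, 0], [85, -54, 232, -19, 0, 0, 0], [85, -54, 232, -19, 0, 0, 0]],
  ],
)

```text
clock: 2.28
position: [591.5, 175.0, 300.2]
ee_rot: [0.114, 0.993, -0.0, -0.0]
contact_force: [0.3, -0.0, -0.9]
gripper_width: 84.8
grasp_force: 0.0
```

```bash
python3 - <<'E'
from h import *
s=arm.read_state(); p=arm.camera_params('wrist'); im=arm.get_image('wrist'); cv2.imwrite('pics/w1.png',im[:,:,::-1]); np.savez('w1.npz',**p)
print(s['position'],s['joints'][5])
E
```

```text
[591.45830643 175.02890827 300.17204294] -2.3489302619212853
```

View pics/w1.png

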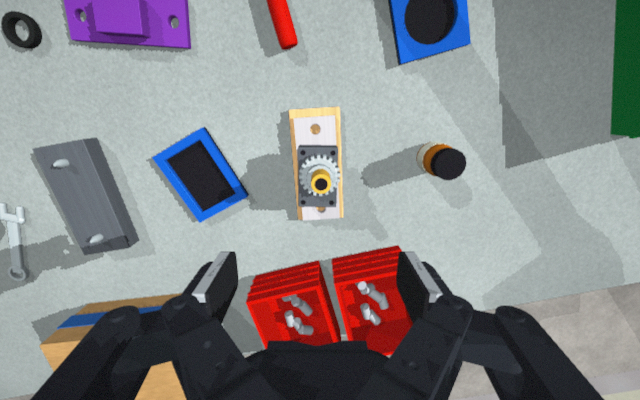

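The wrist view shows the bush top at (321,184), plate holes at (315,128) and (321,210), the block tray at (200,173), fixture pins at about (60,163) and (96,240), the gear tray at (431,18), and the jar at (447,162).

```bash
python3 - <<'E'
from h import *
im=cv2.imread('pics/w1.png'); p=np.load('w1.npz'); H,S,V=cv2.split(cv2.cvtColor(im,cv2.COLOR_BGR2HSV))
def inroi(c): x,y,w,h=cv2.boundingRect(c); return y+h<255
for c in blobs((H>100)&(H<125)&(S>150)&(V>60),60):
    if inroi(c): print('tray',cv2.boundingRect(c),rect(p,c,14))
for c in blobs((H>15)&(H<32)&(S>150)&(V>90),40):
    if inroi(c):
        print('brass',cv2.boundingRect(c),rect(p,c,130)); 
        q=np.array([pix(p,[592,178,z]) for z in(98,130)]); print(q)
for c in blobs((V<75)&(S<90),150):
    if inroi(c): print('dark',cv2.boundingRect(c),'@6',rect(p,c,6),'@70',rect(p,c,70))
for c in blobs((S<60)&(V<125),1500):
    if inroi(c): print('grey',cv2.boundingRect(c),'@30',rect(p,c,30))
for n,uv,z in(('bushtop',(321,184),130),('h1',(315.5,128.5),22),('h2',(321,210),22),('pinA',(55,163),48),('pinB',(91,242),48)): print(n,cast(p,uv,z))
crop=np.hstack([cv2.resize(im[100:230,260:380],(480,520),interpolation=2),cv2.resize(im[130:260,20:145],(320,333),interpolation=2)[:520] if 0 else cv2.copyMakeBorder(cv2.resize(im[130:260,30:140],(300,355),interpolation=2),0,165,0,0,0)])
cv2.imwrite('pics/c2.png',crop)
E
```

```text
tray (153, 128, 95, 94) [571.4  -6.9 122.8  97.4  15.5]
tray (389, 0, 81, 64) [440.5 365.5  97.8  78.6  91.7]
brass (312, 170, 19, 23) [591.3 179.8  26.1  20.8 167. ]
[[319.32875019 175.67547429]
 [319.59175245 182.09669387]]
dark (431, 148, 35, 32) @6 [640.2 376.3  54.3  47.1  56.9] @70 [621.3 349.3  46.4  40.1  56.9]
dark (168, 141, 66, 69) @6 [572.2 -10.3  95.5  61.9  15.6] @70 [563.3  19.5  81.4  52.8  15.6]
dark (2, 12, 40, 37) @6 [ 322.5 -178.3   50.9   42.6   59.3] @70 [ 350.3 -123.8   43.4   36.4   59.3]
dark (406, 0, 48, 44) @6 [438.1 366.7  64.7  51.   77. ] @70 [448.9 341.2  55.2  43.5  77. ]
grey (168, 141, 66, 69) @30 [568.8   1.1  90.   57.9  15.6]
grey (525, 0, 91, 47) @30 [484.6 533.3 122.8  51.7  77. ]
grey (406, 0, 48, 44) @30 [442.1 357.1  60.8  48.2  77. ]
bushtop [594.57776286 179.08119447]
h1 [539.59032084 184.94803756]
h2 [665.26447106 164.78078912]
pinA [ 500.88296441 -186.64181846]
pinB [ 626.75584222 -195.29322853]
```

View pics/c2.png

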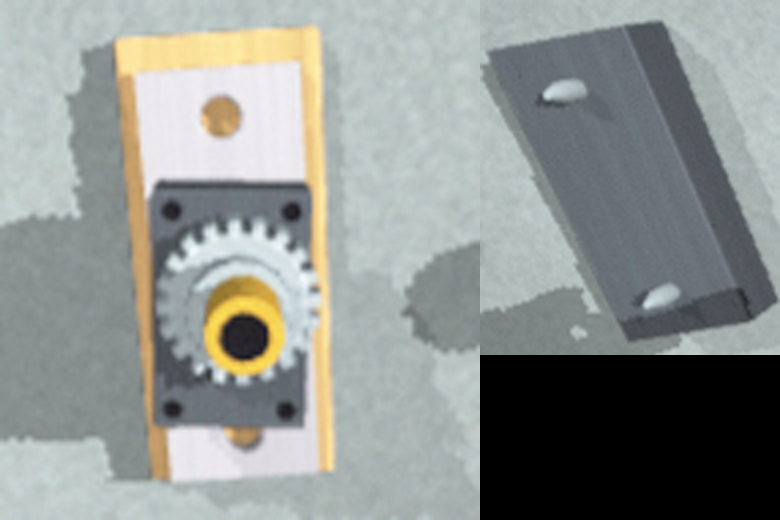

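The left crop shows the bush top at crop (243,335), i.e. (321,184), and the hole at (315,129). The block screws are centred near (317.5,177.6). The right crop shows the fixture pin tips. Moving down to the bush.

```bash
python3 - <<'E'
from h import *
print(arm.read_state()['position'])
p=np.load('w1.npz')
for uv in((303,152.75),(332.75,152.75),(331.25,202.5),(303,202.5),(317.5,177.6)): print(cast(p,uv,70))
goto([594.5,179,110],78)
E
```

```text
[591.53938023 175.01636679 300.35697555]
[563.20194203 162.57221358]
[572.10942814 201.11075178]
[640.0009674  184.53588668]
[631.04163187 145.80003817]
[600.58932016 173.74878652]
shift [ -1.9   4.5 190.4] turn [ 0.     0.    -0.019] j6 -2.35 t 2.325 w 85.0
```

Call:
servo_tool(
  rows=[
    [[85, -2, 4, 60, 0, 0, 0], [85, -2, 4, 110, 0, 0, 0], [85, -2, 4, 150, 0, 0, 0], [85, -2, 4, 175, 0, 0, 0], [85, -2, 4, 190, 0, 0, 0], [85, -2, 4, 190, 0, 0, 0], [85, -2, 4, 190, 0, 0, 0]],
  ],
)

```text
clock: 3.2
position: [595.7, 179.9, 111.5]
ee_rot: [0.113, 0.994, 0.001, 0.001]
contact_force: [0.4, -0.4, 0.9]
gripper_width: 84.9
grasp_force: 0.0
```

Call:
servo_tool(
  rows=[
    [[50, 0, 0, 0, 0, 0, 0], [50, 0, 0, 0, 0, 0, 0], [30, 0, 0, 0, 0, 0, 0], [18, 0, 0, 0, 0, 0, 0], [18, 0, 0, 0, 0, 0, 0], [18, 0, 0, 0, 0, 0, 0], [18, 0, 0, 0, 0, 0, 0], [18, 0, 0, 0, 0, 0, 0]],
  ],
)

```text
clock: 4.2
position: [595.1, 179.8, 110.4]
ee_rot: [0.113, 0.994, 0.0, 0.0]
contact_force: [-0.4, -1.1, 4.7]
gripper_width: 21.9
grasp_force: 59.0
```

```bash
python3 - <<'E'
from h import *
s=arm.read_state(); print(s['position'],s['grasp_force'],s['gripper_width'])
p=arm.camera_params('wrist'); im=arm.get_image('wrist'); cv2.imwrite('pics/w2.png',im[100:400,100:540,::-1])
goto([425,-360,250],110)
E
```

```text
[595.05402384 179.76010051 110.39706082] 58.97961974143982 21.949546348752264
shift [  44.1 -564.1 -139.8] turn [ 0.     0.001 -0.576] j6 -2.35 t 4.25 w 22.0
```

View pics/w2.png

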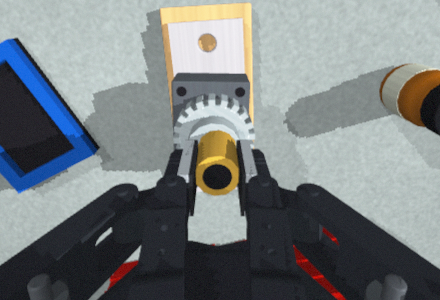

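The bush is gripped centrally between the pads, at (217,170) in the crop. Lifting and carrying it to the small tray.

Call:
servo_tool(
  rows=[
    [[18, 0, 0, -20, 0, 0, 0], [18, 0, 0, -70, 0, 0, 0], [18, 20, -60, -110, 0, 0, 0], [18, 44, -564, -110, 0, 0, 0], [18, 44, -564, -110, 0, 0, 0], [18, 44, -564, -110, 0, 0, 0], [18, 44, -564, -110, 0, 0, 0], [18, 44, -564, -110, 0, 0, 0], [18, 44, -564, -110, 0, 0, 0], [18, 44, -564, -110, 0, 0, 0]],
  ],
)

```text
clock: 5.5
position: [445.0, -287.1, 217.9]
ee_rot: [0.113, 0.994, 0.001, -0.001]
contact_force: [1.7, -0.5, -1.7]
gripper_width: 22.0
grasp_force: 59.0
```

Call:
servo_tool(
  rows=[
    [[18, 0, -100, 0, 0, 0, 0], [18, 0, -100, 0, 0, 0, 0], [18, 0, -100, 0, 0, 0, 0], [18, 0, -100, 0, 0, 0, 0]],
  ],
)

```text
clock: 6.0
position: [423.3, -382.6, 217.8]
ee_rot: [0.114, 0.994, 0.001, -0.001]
contact_force: [-0.7, 0.3, -1.5]
gripper_width: 21.7
grasp_force: 59.1
```

```bash
python3 - <<'E'
from h import *
s=arm.read_state(); print(s['position'],s['grasp_force'],s['gripper_width'])
p=arm.camera_params('wrist'); im=arm.get_image('wrist'); cv2.imwrite('pics/w3.png',im[:,:,::-1]);np.savez('w3.npz',**p)
im=im[:,:,::-1]; H,S,V=cv2.split(cv2.cvtColor(im,cv2.COLOR_BGR2HSV))
for c in blobs((H>100)&(H<125)&(S>150)&(V>60),200): print('tray',cv2.boundingRect(c),rect(p,c,14))
print(pix(p,[425,-360,14]))
goto([425,-360,100],78)
E
```

```text
[ 423.27555987 -382.58316879  217.83279665] 59.08840835094452 21.739159616570458
tray (531, 359, 59, 21) [826.2 -68.6  98.2  42.2  83.8]
tray (0, 223, 195, 145) [ 538.2 -728.3  284.8  178.5   95.3]
tray (562, 163, 78, 107) [568.9 -15.7 129.1  95.6  15.4]
tray (294, 137, 68, 67) [ 420.5 -367.4   70.1   69.2    4. ]
[334.47289746 173.13872528]
shift [  3.5  21.9 118.2] turn [ 0.001 -0.001 -0.017] j6 -1.35 t 6.05 w 21.7
```

View pics/w3.png

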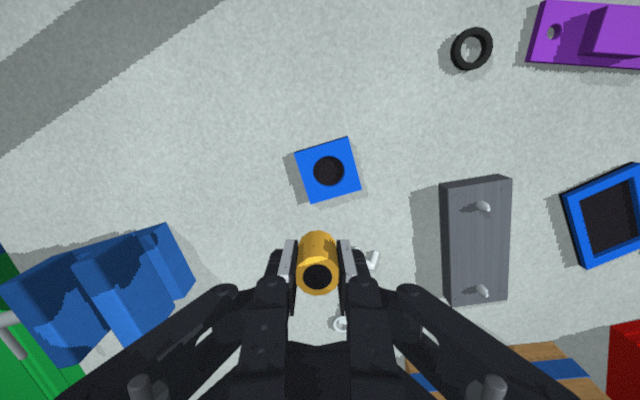

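The wrist view shows the small tray at (328,170), its recess at (329,171), and the bush held upright at (318,265). The wrist and static cameras differ by about 7 mm, so I'll look again closer.

Call:
servo_tool(
  rows=[
    [[18, 3, 18, 40, 0, 0, 0], [18, 3, 18, 90, 0, 0, 0], [18, 3, 18, 130, 0, 0, 0], [18, 3, 18, 150, 0, 0, 0], [18, 3, 18, 150, 0, 0, 0], [18, 3, 18, 150, 0, 0, 0], [18, 3, 18, 150, 0, 0, 0]],
  ],
)

```text
clock: 6.92
position: [425.8, -365.1, 70.4]
ee_rot: [0.113, 0.994, -0.0, 0.001]
contact_force: [-0.9, -0.2, -1.2]
gripper_width: 21.5
grasp_force: 59.1
```

```bash
python3 - <<'E'
from h import *
s=arm.read_state(); print(s['position'],s['grasp_force'],s['gripper_width'])
p=arm.camera_params('wrist'); im=arm.get_image('wrist')[:,:,::-1]; cv2.imwrite('pics/w4.png',im[100:400,100:540])
H,S,V=cv2.split(cv2.cvtColor(im,cv2.COLOR_BGR2HSV))
for c in blobs((H>100)&(H<125)&(S>150)&(V>60),200): print('tray',cv2.boundingRect(c),rect(p,c,14))
T=s['position']; print('under tcp px',[pix(p,[T[0],T[1],z]) for z in(14,T[2]-12,T[2]+20)], pix(p,[425,-360,14]),pix(p,[421,-367,14]))
for n in('scene','side'):
    a=arm.get_image(n)[:,:,::-1]; cv2.imwrite(f'pics/{n}1.png',a)
E
```

```text
[ 425.79683259 -365.10440036   70.39984582] 59.10464286804199 21.517638977310625
tray (0, 287, 111, 113) [ 496.1 -646.7  131.4  110.    94.1]
tray (255, 157, 113, 93) [ 420.1 -367.5   71.    69.2    4. ]
under tcp px [array([317.28370799, 219.7324828 ]), array([317.42064213, 247.52424768]), array([317.57020256, 277.87860629])] [323.57632107 217.40390113] [313.44587089 214.54955611]
```

View pics/w4.png

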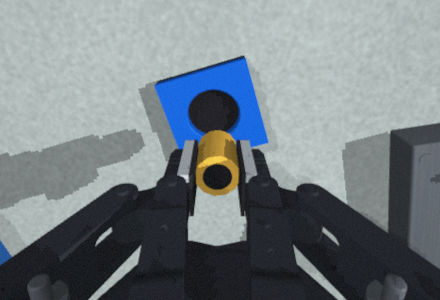

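```bash
python3 - <<'E'
from h import *
T=[425.8,-365.1]
for n in('scene','side'):
    p=arm.camera_params(n); im=cv2.imread(f'pics/{n}1.png'); H,S,V=cv2.split(cv2.cvtColor(im,cv2.COLOR_BGR2HSV))
    u=pix(p,[*T,74]); m=(H>12)&(H<32)&(S>130)&(V>80)
    print(n,'pred bush mid',u)
    for c in blobs(m,8):
        x,y,w,h=cv2.boundingRect(c)
        if abs(x-u[0])<60 and abs(y-u[1])<60: print((x,y,w,h))
    im0=cv2.imread(f'pics/{n}0.png');H,S,V=cv2.split(cv2.cvtColor(im0,cv2.COLOR_BGR2HSV)); t=pix(p,[420.5,-367,14]); x,y=t.astype(int)
    print('tray pred',t,'dark centroid',[np.mean(q)+o for q,o in zip(np.nonzero((V<50)[y-12:y+12,x-16:x+16])[::-1],(x-16,y-12))], [cast(p,[np.mean(q)+o for q,o in zip(np.nonzero((V<50)[y-12:y+12,x-16:x+16])[::-1],(x-16,y-12))],z) for z in(6,14)])
E
```

```text
scene pred bush mid [193.20241164 166.54749639]
(188, 162, 10, 12)
tray pred [199.21487906 180.92262337] dark centroid [np.float64(199.4390243902439), np.float64(182.65853658536585)] [array([ 420.20946371, -368.9113977 ]), array([ 426.00805106, -361.56699378])]
side pred bush mid [348.63768077 126.8283412 ]
tray pred [349.05157684 141.44930702] dark centroid [np.float64(348.0), np.float64(142.5)] [array([ 424.21156488, -369.93303577]), array([ 422.32334859, -361.05734673])]
```

```bash
python3 - <<'E'
from h import *
goto([421.5,-366.5,19.5],78)
E
```

```text
shift [ 3.4 -2.2 50.3] turn [-0.     0.002 -0.018] j6 -1.38 t 7.075 w 21.9
```

Call:
servo_tool(
  rows=[
    [[18, 4, -2, 20, 0, 0, 0], [18, 4, -2, 40, 0, 0, 0], [18, 4, -2, 48, 0, 0, 0], [18, 4, -2, 51, 0, 0, 0], [18, 4, -2, 51, 0, 0, 0], [18, 4, -2, 51, 0, 0, 0]],
  ],
)

```text
clock: 7.82
position: [420.9, -366.3, 18.5]
ee_rot: [0.113, 0.994, -0.0, 0.001]
contact_force: [0.5, 1.3, -1.3]
gripper_width: 21.5
grasp_force: 59.2
```

Call:
servo_tool(
  rows=[
    [[28, 0, 0, 0, 0, 0, 0], [34, 0, 0, 0, 0, 0, 0], [50, 0, 0, 0, 0, 0, 0], [60, 0, 0, 0, 0, 0, 0], [60, 0, 0, -20, 0, 0, 0], [60, 0, 0, -60, 0, 0, 0], [85, 0, 0, -110, 0, 0, 0], [85, 0, 0, -110, 0, 0, 0], [85, 0, 0, -110, 0, 0, 0]],
  ],
)

```text
clock: 8.95
position: [420.1, -365.7, 127.8]
ee_rot: [0.114, 0.994, 0.0, -0.0]
contact_force: [0.6, 0.4, -1.3]
gripper_width: 85.0
grasp_force: 0.0
```

```bash
python3 - <<'E'
from h import *
s=arm.read_state(); print(s['position'],s['grasp_force'],s['gripper_width'])
p=arm.camera_params('wrist'); im=arm.get_image('wrist')[:,:,::-1]; cv2.imwrite('pics/w5.png',im[100:300,220:420])
H,S,V=cv2.split(cv2.cvtColor(im,cv2.COLOR_BGR2HSV))
for c in blobs((H>100)&(H<125)&(S>150)&(V>60),200): print('tray',cv2.boundingRect(c),rect(p,c,14))
m=np.argwhere((H>15)&(H<32)&(S>150)&(V>90))
for c in blobs((H>15)&(H<32)&(S>150)&(V>90),30): print('brass',cv2.boundingRect(c),rect(p,c,38))
print([pix(p,[421,-367,z]) for z in(6,38)])
goto([594,178,250],77)
E
```

```text
[ 420.07775237 -365.69982911  127.76356879] 0.0 84.9761792709375
tray (0, 260, 143, 140) [ 502.8 -706.6  266.1  113.1  115.3]
tray (618, 218, 22, 97) [574.4 -63.8 122.3  19.8   6.8]
tray (270, 153, 90, 86) [ 420.1 -367.5   70.8   69.3    3.9]
brass (303, 184, 28, 34) [ 416.  -365.9   30.3   23.4  176.1]
[array([315.94018442, 195.8053463 ]), array([315.88588393, 206.7079084 ])]
shift [ -46.9  569.  -122.6] turn [ 0.001 -0.002 -0.001] j6 -1.37 t 9.0 w 85.0
```

View pics/w5.png

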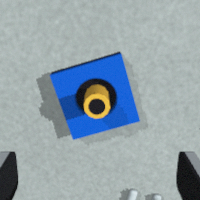

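The bush stands upright inside the recess at crop (97,101). Next, the gear.

Call:
servo_tool(
  rows=[
    [[85, -10, 100, -60, 0, 0, 0], [85, -47, 569, -122, 0, 0, 0], [85, -47, 569, -122, 0, 0, 0], [85, -47, 569, -122, 0, 0, 0], [85, -47, 569, -122, 0, 0, 0], [85, -47, 569, -122, 0, 0, 0], [85, -47, 569, -122, 0, 0, 0], [85, -47, 569, -122, 0, 0, 0], [85, -47, 569, -122, 0, 0, 0], [85, -47, 569, -122, 0, 0, 0]],
  ],
)

```text
clock: 10.25
position: [594.7, 180.9, 248.1]
ee_rot: [0.112, 0.994, -0.001, -0.001]
contact_force: [0.0, -0.4, -0.3]
gripper_width: 85.4
grasp_force: 0.0
```

Call:
servo_tool(
  rows=[
    [[85, 0, 0, 0, 0, 0, 0], [85, 0, 0, 0, 0, 0, 0]],
  ],
)

```text
clock: 10.5
position: [593.7, 177.0, 248.4]
ee_rot: [0.114, 0.994, -0.001, -0.001]
contact_force: [-0.4, 0.0, 0.1]
gripper_width: 85.0
grasp_force: 0.0
```

```bash
python3 - <<'E'
from h import *
s=arm.read_state(); print(s['position'],s['grasp_force'],s['gripper_width'])
p=arm.camera_params('wrist'); im=arm.get_image('wrist')[:,:,::-1]; cv2.imwrite('pics/w6f.png',im);np.savez('w6.npz',**p)
u=[pix(p,[594.5,179,z]) for z in(70,84,98)]; print(u)
x,y=np.array(u[2]).astype(int); print(x-60,y-60); cv2.imwrite('pics/w6.png',cv2.resize(im[y-60:y+60,x-60:x+60],(600,600),interpolation=2))
E
```

```text
[593.72244287 176.99331332 248.38138383] 0.0 85.03450357128375
[array([319.0904616 , 181.05560591]), array([319.17225614, 184.10924077]), array([319.26124364, 187.43141052])]
259 127
```

View pics/w6.png

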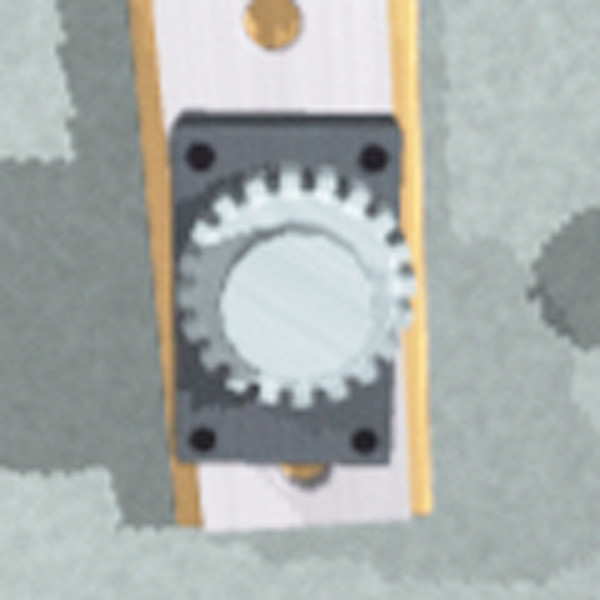

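The hub top is centred at crop (297,304), i.e. image (318.4,187.8).

```bash
python3 - <<'E'
from h import *
p=np.load('w6.npz'); h=cast(p,(318.4,187.8),98); print(h, np.linalg.norm(cast(p,(333.6,187.8),98)-cast(p,(303.2,187.8),98)))
q=np.array([cast(p,(259+a/5,127+b/5),70) for a,b in((200,157),(373,157),(363,440),(203,440))]); print(q,q.mean(0), q[3]-q[0],q[2]-q[1])
print('hole',cast(p,(259+272/5,127+20/5),22))
goto([*h,86.5],77)
E
```

```text
[594.69543823 177.99612077] 33.02407686050681
[[563.11471775 162.41080464]
 [572.04612528 201.2446741 ]
 [639.82537852 184.45095868]
 [631.02170672 146.12542525]] [601.50198207 173.55796567] [ 67.90698896 -16.28537939] [ 67.77925324 -16.79371542]
hole [540.24564936 184.16956668]
shift [ -0.8   1.8 162.3] turn [-0.002 -0.002 -0.001] j6 -2.35 t 10.55 w 85.1
```

Call:
servo_tool(
  rows=[
    [[85, -1, 2, 60, 0, 0, 0], [85, -1, 2, 110, 0, 0, 0], [85, -1, 2, 145, 0, 0, 0], [85, -1, 2, 158, 0, 0, 0], [85, -1, 2, 162, 0, 0, 0], [85, -1, 2, 162, 0, 0, 0], [85, -1, 2, 162, 0, 0, 0]],
  ],
)

```text
clock: 11.42
position: [596.7, 179.9, 89.6]
ee_rot: [0.113, 0.994, 0.001, 0.001]
contact_force: [0.7, -0.1, -0.7]
gripper_width: 85.0
grasp_force: 0.0
```

Call:
servo_tool(
  rows=[
    [[50, 0, 0, 0, 0, 0, 0], [50, 0, 0, 0, 0, 0, 0], [35, 0, 0, 0, 0, 0, 0], [28, 0, 0, 0, 0, 0, 0], [28, 0, 0, 0, 0, 0, 0], [28, 0, 0, 0, 0, 0, 0], [28, 0, 0, 0, 0, 0, 0]],
  ],
)

```text
clock: 12.3
position: [595.9, 179.3, 88.6]
ee_rot: [0.113, 0.994, -0.0, 0.0]
contact_force: [-2.6, -1.4, 6.0]
gripper_width: 31.1
grasp_force: 59.2
```

```bash
python3 - <<'E'
from h import *
s=arm.read_state(); print(s['position'],s['grasp_force'],s['gripper_width'])
goto([435,368,180],77)
E
```

```text
[595.85694676 179.28654303  88.59857107] 59.24888849258423 31.05612204600846
shift [199.2 147.7 -91.5] turn [-0.  0. -0.] j6 -2.35 t 12.3 w 31.1
```

Call:
servo_tool(
  rows=[
    [[28, 0, 0, -20, 0, 0, 0], [28, 0, 0, -70, 0, 0, 0], [28, 40, 30, -91, 0, 0, 0], [28, 199, 148, -91, 0, 0, 0], [28, 199, 148, -91, 0, 0, 0], [28, 199, 148, -91, 0, 0, 0], [28, 199, 148, -91, 0, 0, 0], [28, 199, 148, -91, 0, 0, 0], [28, 199, 148, -70, 0, 0, 0], [28, 199, 148, -45, 0, 0, 0]],
  ],
)

```text
clock: 13.55
position: [436.5, 367.4, 132.4]
ee_rot: [0.115, 0.993, 0.0, 0.0]
contact_force: [-0.1, 0.8, -2.2]
gripper_width: 30.7
grasp_force: 59.9
```

Call:
servo_tool(
  rows=[
    [[28, 0, 0, 0, 0, 0, 0], [28, 0, 0, 0, 0, 0, 0]],
  ],
)

```text
clock: 13.8
position: [436.5, 368.2, 133.6]
ee_rot: [0.114, 0.993, 0.0, 0.0]
contact_force: [0.7, 0.3, -1.8]
gripper_width: 31.0
grasp_force: 59.9
```

```bash
python3 - <<'E'
from h import *
s=arm.read_state(); print(s['position'],s['grasp_force'],s['gripper_width'])
p=arm.camera_params('wrist'); im=arm.get_image('wrist')[:,:,::-1]; cv2.imwrite('pics/w7.png',im);np.savez('w7.npz',**p)
H,S,V=cv2.split(cv2.cvtColor(im,cv2.COLOR_BGR2HSV))
for c in blobs((H>100)&(H<125)&(S>150)&(V>60),200): print('tray',cv2.boundingRect(c),rect(p,c,14))
for z in(14,70): print(pix(p,[435,368,z]))
g=s['position']; print('gear px',pix(p,[g[0],g[1],g[2]+10]))
goto([435,368,25.5],77)
E
```

```text
[436.49527868 368.15677347 133.61243441] 59.87498939037323 31.023644442671703
tray (0, 309, 98, 91) [562.5  -2.2 111.5 104.8  15.7]
tray (253, 129, 119, 98) [430.6 367.   95.7  95.    1.9]
[316.47676132 193.81718742]
[316.52181109 214.71172139]
gear px [317.53893288 267.07256818]
shift [  1.4  -1.  108.5] turn [ 0.002  0.001 -0.001] j6 -2.78 t 13.85 w 30.9
```

View pics/w7.png

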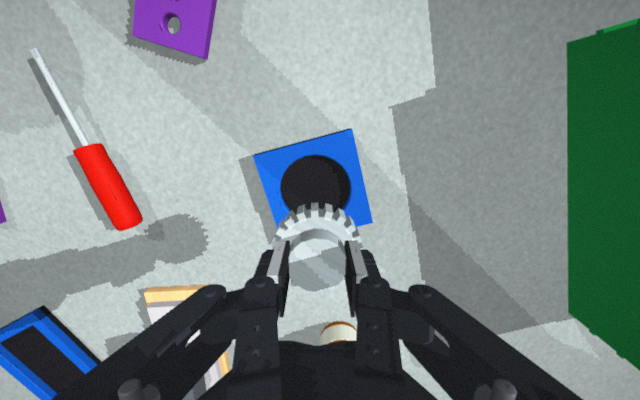

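The gear is held level over the large tray. The recess centre is at about (316,188), so the tray is at about (431,367).

Call:
servo_tool(
  rows=[
    [[28, 4, -2, 40, 0, 0, 0], [28, 4, -2, 80, 0, 0, 0], [28, 4, -2, 100, 0, 0, 0], [28, 4, -2, 106, 0, 0, 0], [28, 4, -2, 108, 0, 0, 0], [28, 4, -2, 108, 0, 0, 0], [28, 4, -2, 108, 0, 0, 0]],
  ],
)

```text
clock: 14.72
position: [431.4, 368.0, 26.0]
ee_rot: [0.113, 0.994, 0.001, 0.001]
contact_force: [-0.6, 0.1, -2.3]
gripper_width: 30.7
grasp_force: 59.9
```

Call:
servo_tool(
  rows=[
    [[40, 0, 0, 0, 0, 0, 0], [45, 0, 0, 0, 0, 0, 0], [55, 0, 0, 0, 0, 0, 0], [70, 0, 0, 0, 0, 0, 0], [85, 0, 0, -20, 0, 0, 0], [85, 0, 0, -60, 0, 0, 0], [85, 0, 0, -120, 0, 0, 0], [85, 0, 0, -150, 0, 0, 0], [85, 0, 0, -150, 0, 0, 0], [85, 0, 0, -150, 0, 0, 0]],
  ],
)

```text
clock: 15.98
position: [430.4, 366.9, 174.0]
ee_rot: [0.114, 0.994, -0.001, -0.001]
contact_force: [-1.3, -0.6, -0.8]
gripper_width: 85.2
grasp_force: 0.0
```

```bash
python3 - <<'E'
from h import *
s=arm.read_state(); print(s['position'],s['grasp_force'],s['gripper_width'])
p=arm.camera_params('wrist'); im=arm.get_image('wrist')[:,:,::-1]; 
u=pix(p,[431,367,14]).astype(int); print(u,[pix(p,[431,367,z]) for z in(20,34)]);x,y=u
cv2.imwrite('pics/w8.png',cv2.resize(im[y-60:y+60,x-60:x+60],(360,360)))
goto([601.5,173.6,180],76.4)
E
```

```text
[430.36207339 366.86047277 173.97948685] 0.0 85.17121736458452
[317 185] [array([317.46916116, 186.63628393]), array([317.49231675, 190.20165484])]
shift [-210.3 -149.5   -6.5] turn [-0.003 -0.001  0.01 ] j6 -2.79 t 16.025 w 84.8
```

View pics/w8.png

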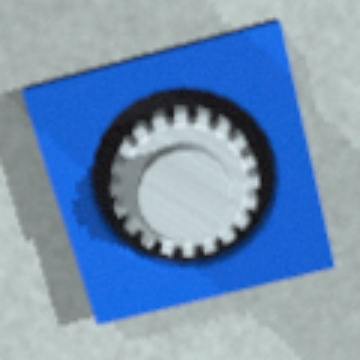

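The gear lies flat and well inside the recess at crop (185,185). Next, the block at (601.5,173.6), yaw 76.4°.

Call:
servo_tool(
  rows=[
    [[85, -210, -149, -6, 0, 0, 0.01], [85, -210, -149, -6, 0, 0, 0.01], [85, -210, -149, -6, 0, 0, 0.01], [85, -210, -149, -6, 0, 0, 0.01], [85, -210, -149, -6, 0, 0, 0.01], [85, -210, -149, -6, 0, 0, 0.01], [85, -210, -149, -6, 0, 0, 0.01]],
  ],
)

```text
clock: 16.9
position: [601.0, 176.0, 180.3]
ee_rot: [0.118, 0.993, -0.0, -0.001]
contact_force: [0.2, -0.1, 0.2]
gripper_width: 84.8
grasp_force: 0.0
```

```bash
python3 - <<'E'
from h import *
s=arm.read_state(); print(s['position'])
p=arm.camera_params('wrist'); im=arm.get_image('wrist')[:,:,::-1]; cv2.imwrite('pics/w9.png',im);np.savez('w9.npz',**p)
H,S,V=cv2.split(cv2.cvtColor(im,cv2.COLOR_BGR2HSV))
print('pred',pix(p,[601.5,173.6,70]))
for c in blobs((V<130)&(S<80),1000):
    x,y,w,h=cv2.boundingRect(c)
    if 200<x<400 and y+h<330: print((x,y,w,h),rect(p,c,70))
for c in blobs((V<45)&(S<120),12):
    x,y,w,h=cv2.boundingRect(c)
    if 250<x<390 and y<300 and w<30: print('hole',(x,y,w,h),cast(p,(x+w/2-.5,y+h/2-.5),70))
goto([601.5,173.6,50.5],76.4)
E
```

```text
[600.99954932 175.99013502 180.29737578]
pred [314.88823392 199.39747984]
(285, 152, 59, 89) [600.  173.   87.7  52.9 166. ]
hole (290, 160, 6, 5) [561.95701616 162.16934279]
shift [ -1.1  -2.4 130.1] turn [-0.    -0.001  0.002] j6 -2.35 t 16.95 w 84.7
```

Call:
servo_tool(
  rows=[
    [[85, -1, -3, 60, 0, 0, 0], [85, -1, -3, 105, 0, 0, 0], [85, -1, -3, 125, 0, 0, 0], [85, -1, -3, 130, 0, 0, 0], [85, -1, -3, 130, 0, 0, 0], [85, -1, -3, 130, 0, 0, 0]],
  ],
)

```text
clock: 17.7
position: [603.0, 172.6, 52.5]
ee_rot: [0.118, 0.993, 0.001, 0.001]
contact_force: [0.6, -0.1, -0.6]
gripper_width: 84.6
grasp_force: 0.0
```

Call:
servo_tool(
  rows=[
    [[60, 0, 0, 0, 0, 0, 0], [60, 0, 0, 0, 0, 0, 0], [47, 0, 0, 0, 0, 0, 0], [47, 0, 0, 0, 0, 0, 0], [47, 0, 0, 0, 0, 0, 0], [47, 0, 0, 0, 0, 0, 0]],
  ],
)

```text
clock: 18.45
position: [602.9, 172.3, 52.0]
ee_rot: [0.118, 0.993, 0.0, 0.001]
contact_force: [-1.6, 0.8, 5.1]
gripper_width: 52.7
grasp_force: 66.2
```

```bash
python3 - <<'E'
from h import *
s=arm.read_state(); print(s['position'],s['grasp_force'],s['gripper_width'])
goto([574,-8,150],105.5)
E
```

```text
[602.87819973 172.27050311  52.03166663] 66.16324782371521 52.68015878562686
shift [ -14.4 -181.9  -98.2] turn [ 0.001  0.002 -0.507] j6 -2.34 t 18.45 w 52.7
```

Call:
servo_tool(
  rows=[
    [[47, 0, 0, -15, 0, 0, 0], [47, 0, 0, -60, 0, 0, 0], [47, -14, -182, -98, 0, 0, -0.507], [47, -14, -182, -98, 0, 0, -0.507], [47, -14, -182, -98, 0, 0, -0.507], [47, -14, -182, -98, 0, 0, -0.507], [47, -14, -182, -98, 0, 0, -0.507], [47, -14, -182, -80, 0, 0, -0.507], [47, -14, -182, -70, 0, 0, -0.507], [47, -14, -182, -70, 0, 0, -0.507]],
  ],
)

```text
clock: 19.7
position: [572.3, -7.7, 119.5]
ee_rot: [-0.135, 0.991, -0.0, -0.002]
contact_force: [0.1, -0.5, -5.8]
gripper_width: 52.7
grasp_force: 65.2
```

```bash
python3 - <<'E'
from h import *
s=arm.read_state(); print(s['position'],s['grasp_force'],s['gripper_width'])
p=arm.camera_params('wrist'); im=arm.get_image('wrist')[:,:,::-1]; cv2.imwrite('pics/w10.png',im);np.savez('w10.npz',**p)
H,S,V=cv2.split(cv2.cvtColor(im,cv2.COLOR_BGR2HSV))
print([pix(p,[574,-8,z]) for z in(6,14)])
for c in blobs((H>100)&(H<125)&(S>150)&(V>60),300):
    q=cv2.approxPolyDP(c,6,True); print('tray',cv2.boundingRect(c),rect(p,c,14)); 
    if cv2.boundingRect(c)[0]>100: print([(tuple(a),np.round(cast(p,a,14)).tolist()) for a in q.reshape(-1,2)])
# held block: dark blobs
g=s['position']; print('block top pred',pix(p,[g[0],g[1],g[2]+18]))
for c in blobs((V<45)&(S<120),12):
    x,y,w,h=cv2.boundingRect(c)
    if 230<x<400 and y<330: print('dk',(x,y,w,h))
goto([573,-7,17],105.5)
E
```

```text
[572.29301966  -7.7149739  119.51400745] 65.1596188545227 52.68038314109824
[array([315.35900929, 199.07631632]), array([315.33134972, 201.71613785])]
tray (173, 365, 34, 35) [828.1 -87.2  51.2  30.1 163. ]
[((np.int32(191), np.int32(365)), [804.0, -93.0]), ((np.int32(173), np.int32(390)), [848.0, -108.0]), ((np.int32(196), np.int32(399)), [856.0, -80.0]), ((np.int32(206), np.int32(369)), [805.0, -75.0])]
tray (0, 311, 112, 56) [ 811.3 -243.7  116.9   47.4   84.3]
tray (261, 131, 107, 58) [536.9 -19.6  93.1  51.1 105.6]
[((np.int32(261), np.int32(131)), [525.0, -70.0]), ((np.int32(264), np.int32(188)), [574.0, -57.0]), ((np.int32(278), np.int32(179)), [562.0, -47.0]), ((np.int32(278), np.int32(146)), [533.0, -53.0]), ((np.int32(350), np.int32(146)), [516.0, 8.0]), ((np.int32(350), np.int32(179)), [545.0, 17.0]), ((np.int32(365), np.int32(180)), [542.0, 30.0]), ((np.int32(366), np.int32(131)), [500.0, 17.0])]
block top pred [315.95760838 275.45288371]
dk (276, 323, 11, 9)
dk (390, 273, 13, 26)
dk (330, 147, 21, 33)
dk (279, 147, 57, 10)
shift [ -0.3   0.7 103.4] turn [-0.    -0.001  0.   ] j6 -1.57 t 19.75 w 52.2
```

Call:
servo_tool(
  rows=[
    [[47, -1, -2, 40, 0, 0, 0], [47, -1, -2, 75, 0, 0, 0], [47, -1, -2, 90, 0, 0, 0], [47, -1, -2, 90, 0, 0, 0], [47, -1, -2, 90, 0, 0, 0]],
  ],
)

```text
clock: 20.38
position: [576.2, -9.7, 32.6]
ee_rot: [-0.135, 0.991, -0.0, 0.002]
contact_force: [-0.6, 0.3, -4.7]
gripper_width: 52.4
grasp_force: 65.2
```

```bash
python3 - <<'E'
from h import *
goto([574,-9,17],105.5)
E
```

```text
shift [ 1.9  1.2 15.6] turn [-0.001  0.003  0.   ] j6 -1.57 t 20.375 w 52.4
```

Call:
servo_tool(
  rows=[
    [[47, 2, 1, 8, 0, 0, 0], [47, 2, 1, 14, 0, 0, 0], [47, 2, 1, 16, 0, 0, 0], [47, 2, 1, 16, 0, 0, 0], [47, 2, 1, 16, 0, 0, 0]],
  ],
)

```text
clock: 21.0
position: [572.1, -9.6, 16.0]
ee_rot: [-0.135, 0.991, -0.0, -0.0]
contact_force: [-3.8, 1.0, 6.1]
gripper_width: 52.7
grasp_force: 66.4
```

Call:
servo_tool(
  rows=[
    [[58, 0, 0, 0, 0, 0, 0], [64, 0, 0, 0, 0, 0, 0], [70, 0, 0, 0, 0, 0, 0], [70, 0, 0, 0, 0, 0, 0], [85, 0, 0, -20, 0, 0, 0], [85, 0, 0, -60, 0, 0, 0], [85, 0, 0, -120, 0, 0, 0], [85, 0, 0, -170, 0, 0, 0], [85, 0, 0, -170, 0, 0, 0], [85, 0, 0, -170, 0, 0, 0]],
  ],
)

```text
clock: 22.25
position: [571.8, -9.6, 184.5]
ee_rot: [-0.134, 0.991, 0.0, -0.0]
contact_force: [-0.1, -0.1, -1.0]
gripper_width: 84.8
grasp_force: 0.0
```

```bash
python3 - <<'E'
from h import *
s=arm.read_state(); print(s['position'],s['grasp_force'],s['gripper_width'])
p=arm.camera_params('wrist'); im=arm.get_image('wrist')[:,:,::-1]; cv2.imwrite('pics/w11.png',im);np.savez('w11.npz',**p)
H,S,V=cv2.split(cv2.cvtColor(im,cv2.COLOR_BGR2HSV))
blue=(H>100)&(H<125)&(S>150)&(V>60)
for c in blobs(blue,300): 
    if 150<cv2.boundingRect(c)[0]<400: print('tray',cv2.boundingRect(c),rect(p,c,14))
for zz,lo,hi in(('screwholes',0,48),):
  for c in blobs((V>=lo)&(V<hi)&(S<120),4):
    x,y,w,h=cv2.boundingRect(c)
    if 230<x<400 and y<290: print(zz,(x,y,w,h),cast(p,(x+w/2-.5,y+h/2-.5),34))
for c in blobs((V>=58)&(V<130)&(S<80)&~blue,700):
    x,y,w,h=cv2.boundingRect(c)
    if 200<x<400 and y+h<300: print('block',(x,y,w,h),'@34',rect(p,c,34))
print('tray px',pix(p,[572,-9.5,14]))
goto([601,173.5,180],76.4)
E
```

```text
[571.84275564  -9.61679497 184.5151311 ] 0.0 84.78756161943474
tray (273, 127, 86, 104) [571.2  -9.9 122.1  93.3  15.5]
screwholes (333, 214, 4, 4) [598.52274202  19.25274425]
screwholes (297, 214, 5, 4) [609.15436652 -19.16976354]
screwholes (334, 152, 5, 4) [531.44918624   0.83912691]
screwholes (296, 152, 5, 4) [542.06298296 -37.44690563]
screwholes (287, 140, 59, 79) [563.45170314 -12.00700835]
block (291, 144, 52, 77) @34 [568.2  -9.7  84.8  54.1  15.5]
tray px [316.13025594 182.30218624]
shift [-77.2 168.7   3.6] turn [-0.    -0.002  0.507] j6 -1.57 t 22.3 w 84.9
```

Block: the hole pattern and 84.8×54.1 mm outline at z=34 put it flat, centred within 2 mm. Now the plate.

Call:
servo_tool(
  rows=[
    [[85, -77, 169, 4, 0, 0, 0.507], [85, -77, 169, 4, 0, 0, 0.507], [85, -77, 169, 4, 0, 0, 0.507], [85, -77, 169, 4, 0, 0, 0.507], [85, -77, 169, 4, 0, 0, 0.507], [85, -77, 169, 4, 0, 0, 0.507], [85, -77, 169, 4, 0, 0, 0.507]],
  ],
)

```text
clock: 23.18
position: [601.5, 172.5, 181.0]
ee_rot: [0.119, 0.993, -0.0, -0.0]
contact_force: [-0.3, 0.4, 0.4]
gripper_width: 85.1
grasp_force: 0.0
```

```bash
python3 - <<'E'
from h import *
s=arm.read_state(); print(s['position'])
p=arm.camera_params('wrist'); im=arm.get_image('wrist')[:,:,::-1]; cv2.imwrite('pics/w12.png',im);np.savez('w12.npz',**p)
H,S,V=cv2.split(cv2.cvtColor(im,cv2.COLOR_BGR2HSV))
pp=[pix(p,[601,173.5,z]) for z in(22,42)]; print(pp)
br=(H>8)&(H<32)&(S>70)
for c in blobs(br,20):
    x,y,w,h=cv2.boundingRect(c)
    if 240<x<400 and y<300: print('wood',(x,y,w,h),cv2.contourArea(c),cast(p,(x+w/2-.5,y+h/2-.5),22))
for c in blobs((V>185)&(S<40),300):
    x,y,w,h=cv2.boundingRect(c)
    if 200<x<400 and y<300 and w<200: print('bright',(x,y,w,h),rect(p,c,22),rect(p,c,42))
x,y=pp[0].astype(int); g=cv2.cvtColor(im,cv2.COLOR_BGR2GRAY)
print(g[y,x-60:x+60:3]); print(g[y-100:y+100:4,x])
E
```

```text
[601.47453349 172.51862262 180.97221644]
[array([317.80217516, 184.15969426]), array([317.88107607, 189.13431522])]
wood (317, 229, 11, 8) 51.0 [659.47345914 164.51195271]
wood (307, 121, 14, 13) 121.0 [539.90070579 183.58843939]
wood (277, 96, 76, 153) 2002.5 [586.72120808 173.20799903]
[154 138 138 137 131 133 129 134 135 131 161 154 164 157 228 227 228 228
 231 226 230 231 228 230 230 231 230 236 214 214 199 214 164 168 168 181
 184 189 183 193]
[179 188 184 184 223 223 224 229 229 188 143 145 156 223 222 222 222 222
 223 153 232 229 230 229 230 230 231 231 229 230 229 227 229 187 207 207
 225 197 191 230 227 218 166 169 184 185 190 182 186 178]
```

```bash
python3 - <<'E'
from h import *
im=cv2.imread('pics/w12.png'); p=np.load('w12.npz'); H,S,V=cv2.split(cv2.cvtColor(im,cv2.COLOR_BGR2HSV)); g=cv2.cvtColor(im,cv2.COLOR_BGR2GRAY)
# plate long edges row by row: brightness>200 runs at rows of low plate / boss
for lo in(205,):
  for rows,z in((range(106,120,3),22),(range(136,145,3),22),(range(172,218,6),42),(range(240,247,2),22)):
    L=[];Rr=[]
    for r in rows:
        xs=np.nonzero((g[r,270:370]>lo))[0]+270
        if len(xs)>10: L.append((xs[0]-.5,r));Rr.append((xs[-1]+.5,r))
    for nm,P in(('L',L),('R',Rr)):
        if len(P)>1:
            W=np.array([cast(p,q,z) for q in P]); d=W[-1]-W[0]; print(z,nm,P[0],P[-1],np.round(W[0],1),np.round(W[-1],1),'ang',round(np.degrees(np.arctan2(d[1],d[0])),1))
for c in(310,316,322,328): print(c,g[96:252,c].tolist()[::1] if c==328 else '')
E
```

```text
22 L (np.float64(277.5), 106) (np.float64(283.5), 118) [511.  152.8] [523.8 155.6] ang 12.2
22 R (np.float64(347.5), 106) (np.float64(347.5), 118) [527.9 222.3] [539.4 219.9] ang -11.6
22 L (np.float64(285.5), 136) (np.float64(286.5), 142) [541.9 152.7] [548.2 152. ] ang -5.9
22 R (np.float64(348.5), 136) (np.float64(348.5), 142) [557.5 217.3] [563.7 216. ] ang -11.6
42 L (np.float64(296.5), 172) (np.float64(300.5), 214) [578.1 156.5] [623.7 148.8] ang -9.6
42 R (np.float64(349.5), 172) (np.float64(351.5), 214) [590.9 209.3] [636.6 202.2] ang -8.9
22 L (np.float64(297.5), 240) (np.float64(298.5), 246) [662.1 133.9] [670.1 133.1] ang -6.2
22 R (np.float64(351.5), 240) (np.float64(347.5), 246) [677.3 196.4] [683.9 190.2] ang -43.1
310 
316 
322 
328 [187, 212, 222, 220, 222, 221, 221, 222, 221, 221, 221, 223, 228, 231, 233, 232, 233, 232, 231, 232, 232, 233, 232, 231, 231, 231, 231, 230, 230, 229, 230, 229, 229, 231, 229, 228, 227, 227, 228, 226, 228, 227, 226, 226, 224, 226, 225, 224, 223, 224, 224, 223, 224, 224, 225, 223, 224, 225, 224, 225, 225, 195, 154, 157, 202, 228, 227, 226, 227, 228, 229, 230, 228, 230, 231, 230, 231, 228, 231, 231, 231, 232, 233, 232, 232, 232, 232, 230, 232, 234, 230, 231, 231, 229, 231, 231, 230, 229, 229, 230, 229, 229, 229, 229, 231, 230, 229, 229, 230, 231, 228, 229, 230, 229, 230, 230, 230, 230, 215, 202, 207, 204, 207, 206, 209, 206, 206, 207, 208, 217, 227, 227, 225, 227, 220, 196, 157, 140, 136, 137, 148, 165, 200, 221, 226, 228, 228, 227, 227, 229, 227, 224, 199, 172, 168, 164]
```

```bash
python3 - <<'E'
from h import *
p=np.load('w12.npz'); a=np.array([np.cos(np.radians(-9.2)),np.sin(np.radians(-9.2))])
n,f=cast(p,(328,159.7),42),cast(p,(328,213.6),42); print(n,f,(f-n)@a,'centre along a',((n+f)/2)@a, 'hole1+62',cast(p,(313.5,127),22)@a+62,cast(p,(313.5,127),16)@a+62, np.array([601,173.7])@a)
print('hole2 far edge', cast(p,(322,236.5),22)@a-69.5)
goto([601,173.7,26],80.8)
E
```

```text
[573.31787785 190.68556744] [630.17982475 177.67492843] 58.21064630659722 centre along a 564.5611567988858 hole1+62 565.6032284884545 565.976945291332 565.497533006794
hole2 far edge 560.365119749391
shift [  0.8   0.9 155.1] turn [ 0.     0.    -0.078] j6 -2.35 t 23.225 w 85.2
```

Call:
servo_tool(
  rows=[
    [[85, 2, 1, 60, 0, 0, -0.078], [85, 2, 1, 110, 0, 0, -0.078], [85, 2, 1, 140, 0, 0, -0.078], [85, 2, 1, 152, 0, 0, -0.078], [85, 2, 1, 155, 0, 0, -0.078], [85, 2, 1, 155, 0, 0, -0.078], [85, 2, 1, 155, 0, 0, -0.078]],
  ],
)

```text
clock: 24.1
position: [600.7, 175.7, 27.5]
ee_rot: [0.079, 0.997, 0.001, 0.001]
contact_force: [-0.5, 1.2, 0.7]
gripper_width: 85.0
grasp_force: 0.0
```

Call:
servo_tool(
  rows=[
    [[52, 0, 0, 0, 0, 0, 0], [52, 0, 0, 0, 0, 0, 0], [37, 0, 0, 0, 0, 0, 0], [37, 0, 0, 0, 0, 0, 0], [37, 0, 0, 0, 0, 0, 0], [37, 0, 0, 0, 0, 0, 0], [37, 0, 0, 0, 0, 0, 0]],
  ],
)

```text
clock: 24.98
position: [600.0, 175.2, 26.7]
ee_rot: [0.079, 0.997, -0.0, 0.0]
contact_force: [-1.8, -1.1, 5.5]
gripper_width: 42.6
grasp_force: 63.6
```

```bash
python3 - <<'E'
from h import *
s=arm.read_state(); print(s['position'],s['grasp_force'],s['gripper_width'],Rot.from_quat(s['ee_rot']).as_matrix()[:,1])
goto([568,-130,200],80.8)
E
```

```text
[599.979123   175.20014453  26.6740699 ] 63.58650326728821 42.599224290916055 [ 1.58225976e-01  9.87402922e-01 -1.01154594e-04]
shift [ -16.8 -306.4 -173.3] turn [-0.     0.     0.002] j6 -2.27 t 24.975 w 42.6
```

Call:
servo_tool(
  rows=[
    [[37, 0, 0, -15, 0, 0, 0], [37, 0, 0, -60, 0, 0, 0], [37, -5, -60, -120, 0, 0, 0], [37, -3, -225, -203, 0, 0, 0.09], [37, -3, -225, -203, 0, 0, 0.09], [37, -3, -225, -203, 0, 0, 0.09], [37, -3, -225, -203, 0, 0, 0.09], [37, -3, -225, -203, 0, 0, 0.09], [37, -3, -225, -203, 0, 0, 0.09], [37, -3, -225, -203, 0, 0, 0.09]],
  ],
)

```text
clock: 26.22
position: [566.9, -46.3, 227.7]
ee_rot: [0.124, 0.992, -0.0, -0.001]
contact_force: [-0.8, 1.0, -3.8]
gripper_width: 42.5
grasp_force: 62.8
```

```bash
cat > fx.py <<'E'
from h import *
def look(tag):
    s=arm.read_state(); print(s['position'],s['grasp_force'],np.degrees(np.arctan2(*Rot.from_quat(s['ee_rot']).as_matrix()[1::-1,1])))
    p=arm.camera_params('wrist'); im=arm.get_image('wrist')[:,:,::-1]; cv2.imwrite(f'pics/{tag}.png',im);np.savez(f'{tag}.npz',**p)
    meas(tag)
def meas(tag):
    im=cv2.imread(f'pics/{tag}.png'); p=np.load(f'{tag}.npz'); H,S,V=cv2.split(cv2.cvtColor(im,cv2.COLOR_BGR2HSV)); g=cv2.cvtColor(im,cv2.COLOR_BGR2GRAY)
    print('exp fixture px',pix(p,[567,-188,30]),'pins',pix(p,[505,-185,48]),pix(p,[629,-191,48]))
    top=cv2.morphologyEx(((V<128)&(V>70)&(S<60)).astype(np.uint8),cv2.MORPH_OPEN,np.ones((3,3)))
    for c in blobs(top,1500):
        r=rect(p,c,30)
        if 130<r[2]<230: print('top',cv2.boundingRect(c),r)
    for e in((505,-185),(629,-191)):
        x,y=pix(p,[*e,40]).astype(int); w=14
        if not(14<x<626 and 14<y<386): continue
        m=np.zeros_like(g); m[y-w:y+w,x-w:x+w]=(g>140)[y-w:y+w,x-w:x+w]
        for c in blobs(m,10):
            b=cv2.boundingRect(c); base=pix(p,[*e,30]); tip=pix(p,[*e,48]); d=(tip-base)/np.linalg.norm(tip-base)
            q=c.reshape(-1,2)@d; k=c.reshape(-1,2)
            print(' pin',b,'area',cv2.contourArea(c),'tip cast48',np.round(cast(p,k[q>q.max()-1.5].mean(0),47),1),'centroid cast38',np.round(cast(p,k.mean(0),38),1))
E
python3 - <<'E'
from fx import *
for t in('w1','w3'): print(t); meas(t)
print('now'); look('f1')
goto([568,-330,230],86)
E
```

```text
w1
exp fixture px [ 86.14050182 202.00778493] pins [ 57.51490455 165.52699878] [ 94.19647883 242.70331549]
top (34, 138, 105, 118) [ 565.3 -181.5  179.1  101.5  177. ]
top (514, 0, 102, 46) [482.7 527.7 141.2  50.5  77. ]
 pin (53, 159, 16, 8) area 76.5 tip cast48 [ 502.3 -191.1] centroid cast38 [ 501.9 -187.9]
 pin (103, 251, 9, 3) area 10.5 tip cast48 [ 648.5 -185.6] centroid cast38 [ 652.6 -188.3]
 pin (90, 234, 13, 10) area 65.0 tip cast48 [ 626. -197.] centroid cast38 [ 625.4 -194.2]
w3
exp fixture px [484.6916704  249.70573584] pins [493.68515601 211.14078676] [492.19399791 297.4024791 ]
top (445, 174, 67, 133) [ 557.5 -196.   186.6   80.2  177.2]
 pin (482, 201, 9, 11) area 37.0 tip cast48 [ 502.6 -189.6] centroid cast38 [ 500.9 -188. ]
 pin (474, 301, 28, 6) area 92.5 tip cast48 [ 645.4 -180.1] centroid cast38 [ 648.3 -191.2]
 pin (481, 285, 8, 13) area 36.5 tip cast48 [ 626.6 -196.8] centroid cast38 [ 625.2 -194.9]
now
[566.904044   -46.27724326 227.70094674] 62.79844522476196 75.80514762899173
exp fixture px [210.11589961 203.26545816] pins [187.68288555 158.48548042] [220.07272953 252.38735509]
top (0, 246, 80, 68) [ 600.2 -482.4  161.6   84.9  109.7]
top (152, 125, 105, 141) [ 563.8 -189.1  177.7   89.7  177.1]
 pin (181, 151, 13, 9) area 71.0 tip cast48 [ 502.3 -191.7] centroid cast38 [ 501.6 -188.6]
 pin (214, 242, 10, 11) area 65.0 tip cast48 [ 626.9 -197.9] centroid cast38 [ 625.1 -195.7]
shift [ -70.5 -274.8   -2.1] turn [-0.    -0.002 -0.178] j6 -2.02 t 26.275 w 42.9
```

```bash
python3 - <<'E'
from h import *
goto([563.2,-192.8,130],87.1)
E
```

```text
shift [ -32.4 -142.9   97.9] turn [-0.    -0.002 -0.197] j6 -2.02 t 26.275 w 42.9
```

Call:
servo_tool(
  rows=[
    [[37, -32, -143, 40, 0, 0, -0.197], [37, -32, -143, 98, 0, 0, -0.197], [37, -32, -143, 98, 0, 0, -0.197], [37, -32, -143, 98, 0, 0, -0.197], [37, -32, -143, 98, 0, 0, -0.197], [37, -32, -143, 98, 0, 0, -0.197], [37, -32, -143, 98, 0, 0, -0.197]],
  ],
)

```text
clock: 27.15
position: [563.8, -192.9, 132.2]
ee_rot: [0.025, 1.0, -0.0, 0.001]
contact_force: [0.1, -0.1, -3.7]
gripper_width: 42.7
grasp_force: 63.2
```

```bash
python3 - <<'E'
from h import *
print(arm.read_state()['position'])
goto([563.2,-192.8,72],87.1)
E
```

```text
[ 563.76721714 -192.87079775  132.18764185]
shift [ 0.7  0.  60.2] turn [-0.     0.002  0.   ] j6 -1.56 t 27.15 w 42.7
```

Call:
servo_tool(
  rows=[
    [[37, 1, 0, 30, 0, 0, 0], [37, 1, 0, 54, 0, 0, 0], [37, 1, 0, 60, 0, 0, 0], [37, 1, 0, 60, 0, 0, 0], [37, 1, 0, 60, 0, 0, 0]],
  ],
)

```text
clock: 27.78
position: [563.0, -193.8, 72.4]
ee_rot: [0.026, 1.0, -0.0, 0.001]
contact_force: [-0.4, 0.3, -3.0]
gripper_width: 42.3
grasp_force: 63.2
```

```bash
python3 - <<'E'
from h import *
s=arm.read_state(); print(s['position']); T=s['position']
A=[]
for n in('wrist','scene','side'):
    p=arm.camera_params(n); im=arm.get_image(n)[:,:,::-1]; cv2.imwrite(f'pics/{n}9.png',im); np.savez(f'{n}9.npz',**p)
    u=pix(p,[564,-193,40]); x,y=u.astype(int); w={'wrist':110,'scene':50,'side':50}[n]
    x=min(max(x,w),640-w); y=min(max(y,w),400-w)
    print(n,'crop origin',x-w,y-w,'scale',390/(2*w)/1.5, 'holes pred',[np.round(pix(p,[564+k*62,-193-k*3.1,T[2]-5]),1).tolist() for k in(-1,1)])
    A.append(cv2.resize(im[y-w:y+w,x-w:x+w],(390,390) if n!='wrist' else (390,390),interpolation=2))
cv2.imwrite('pics/last.png',cv2.resize(np.vstack([np.hstack(A[:2]),np.hstack([A[2],A[2]*0])]),(590,590)))
goto([563.2,-192.8,62],87.1)
E
```

```text
[ 563.00248965 -193.81376991   72.38982919]
wrist crop origin 208 124 scale 1.1818181818181819 holes pred [[318.6, 149.1], [318.3, 338.1]]
scene crop origin 163 180 scale 2.6 holes pred [[228.1, 206.7], [193.2, 241.4]]
side crop origin 237 111 scale 2.6 holes pred [[307.1, 159.8], [268.3, 148.9]]
shift [-0.6  1.1  9.9] turn [-0.     0.002 -0.001] j6 -1.56 t 27.925 w 42.3
```

View pics/last.png

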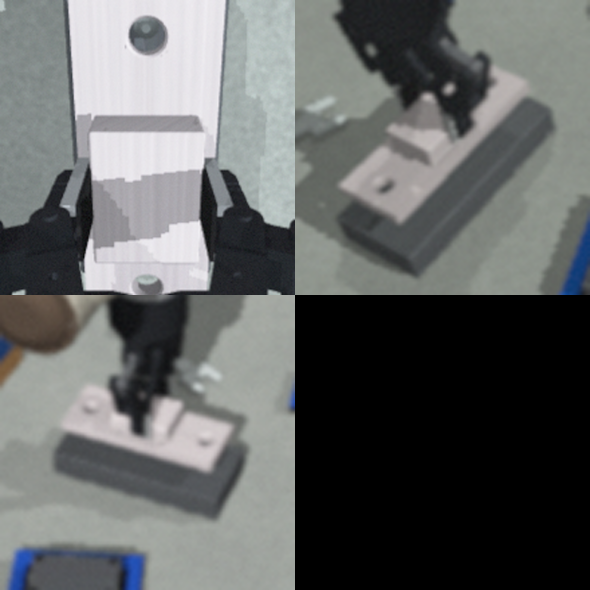

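The wrist crop shows plate hole 1 at crop (148,35), i.e. image (318,150), with the pin visible inside it. Hole 2 at (148,285) also shows its pin. The side and scene crops show the plate parallel to the fixture.

```bash
python3 - <<'E'
from h import *
g=cv2.cvtColor(cv2.imread('pics/wrist9.png'),cv2.COLOR_BGR2GRAY); p=np.load('wrist9.npz')
print('\n'.join(' '.join(f'{v:3d}' for v in r) for r in g[133:168:2,300:338:2]))
print(); print('\n'.join(' '.join(f'{v:3d}' for v in r) for r in g[324:348:2,300:338:2]))
for e in((501.9,-189.7),(626,-196)): print([np.round(pix(p,[*e,z]),1).tolist() for z in(30,40,48)])
E
```

```text
232 231 230 230 227 226 226 227 227 226 227 225 229 229 232 234 231 229 231
231 233 231 230 228 227 220 210 198 196 200 220 229 231 231 234 233 231 232
233 232 231 230 223 195 167 153 147 138 134 130 168 224 231 234 232 231 231
231 234 231 223 190 151 141 130 129 126 114 120 114 126 204 232 230 232 233
232 231 228 194 122 112 107 114 117 114 111 106 103 103 124 222 232 232 232
233 232 220 105 114 109 109 126 133 132 112 102  96  97 108 142 228 230 232
233 229 182  80 102  98  99 128 132 133 113  98  92  98 101 135 197 230 231
231 229 144  82  86  90  92 112 134 130  95  91  88  97 101 107 165 230 230
231 232 126  76  81  81  86  89  91  88  88  88  97 100 101  98 148 228 230
231 235 122  76  78  84  88  84  85  86  84  97 101 100 102  99 152 228 231
231 238 178  78 104 113 110 114  95 101 105 104 103 100 102 107 157 229 229
231 241 202  92 104 113 112 117 107 105 105 108 105 100 101 133 169 230 230
231 233 228 166 104 115 116 115 107 103 105 107 103 100 119 150 213 229 229
231 219 242 210 152 110 109 114 107 105 104 108 109 123 132 168 225 230 229
230 232 234 238 193 152 110 102 109 
[... 578 characters left out ...]
10 210 207 185 173 188 187 176 173 181 178 185 136 201 203 205 213 211
205 208 211 201 174 167 172 191 187 185 186 171 117  97 150 206 206 209 210
206 209 216 199 180 168 103 114 134 124 110 100 100  97 114 193 209 212 210
208 209 222 197 178 170 113 101 104 104 102 100  99  98 113 190 206 212 207
206 211 219 217 178 163 151 112 103 103 103 101 100  95 123 193 208 213 205
139 164 201 231 198 166 152 135 116 106  98 102 100 118 148 189 171 153  89
 28  33  32  64 147 126 131 135 121 108 103  86  85  68  57  33  32  29  29
 34  33  34  30  28  35  40  38  49  46  35  34  35  32  30  32  36  34  31
[[318.5, 140.6], [318.6, 142.5], [318.7, 144.1]]
[[318.1, 300.7], [318.2, 309.5], [318.2, 317.1]]
```

Call:
servo_tool(
  rows=[
    [[37, 0, -1, 6, 0, 0, 0], [37, 0, -1, 10, 0, 0, 0], [37, 0, -1, 14, 0, 0, 0], [37, 0, -1, 17, 0, 0, 0], [37, 0, -1, 17, 0, 0, 0]],
  ],
)

```text
clock: 28.55
position: [561.6, -194.8, 53.6]
ee_rot: [0.026, 1.0, 0.0, -0.0]
contact_force: [-0.7, 0.7, -3.9]
gripper_width: 42.4
grasp_force: 63.2
```

Call:
servo_tool(
  rows=[
    [[37, 0, 0, 3, 0, 0, 0], [37, 0, 0, 5, 0, 0, 0], [37, 0, 0, 7, 0, 0, 0], [37, 0, 0, 7, 0, 0, 0]],
  ],
)

```text
clock: 29.05
position: [561.7, -194.8, 46.7]
ee_rot: [0.026, 1.0, 0.0, -0.0]
contact_force: [0.1, -0.3, -4.0]
gripper_width: 42.3
grasp_force: 63.2
```

Call:
servo_tool(
  rows=[
    [[37, 0, 0, 1, 0, 0, 0], [37, 0, 0, 1.5, 0, 0, 0], [37, 0, 0, 1.5, 0, 0, 0]],
  ],
)

```text
clock: 29.42
position: [561.8, -194.8, 45.4]
ee_rot: [0.026, 1.0, -0.0, -0.0]
contact_force: [-0.5, -0.5, -4.1]
gripper_width: 42.4
grasp_force: 63.2
```

Call:
servo_tool(
  rows=[
    [[48, 0, 0, 0, 0, 0, 0], [54, 0, 0, 0, 0, 0, 0], [65, 0, 0, 0, 0, 0, 0], [75, 0, 0, 0, 0, 0, 0], [85, 0, 0, -20, 0, 0, 0], [85, 0, 0, -60, 0, 0, 0], [85, 0, 0, -110, 0, 0, 0], [85, 0, 0, -150, 0, 0, 0], [85, 0, 0, -150, 0, 0, 0], [85, 0, 0, -150, 0, 0, 0]],
  ],
)

```text
clock: 30.68
position: [561.3, -194.6, 195.0]
ee_rot: [0.026, 1.0, 0.0, -0.0]
contact_force: [0.2, 0.2, -0.7]
gripper_width: 85.1
grasp_force: 0.0
```

```bash
python3 - <<'E'
from h import *
s=arm.read_state(); print(s['position'],s['gripper_width'])
for n in('wrist','scene','side'): cv2.imwrite(f'pics/{n}10.png',arm.get_image(n)[:,:,::-1])
p=arm.camera_params('wrist'); im=cv2.imread('pics/wrist10.png'); g=cv2.cvtColor(im,cv2.COLOR_BGR2GRAY)
m=(g>200).astype(np.uint8)
for c in blobs(m,2000): print(cv2.boundingRect(c),rect(p,c,40))
for r in (np.array([pix(p,[x,-193,40])[1] for x in(520,608)])).astype(int):
    xs=np.nonzero(g[r,230:400]>205)[0]+230; L,R=cast(p,(xs[0],r),40),cast(p,(xs[-1],r),40); print(r,xs[0],xs[-1],L,R,np.linalg.norm(L-R))
for z in(40,60): print([np.round(pix(p,[564+k*62,-193-k*3.1,z]),1).tolist() for k in(-1,0,1)])
for e in((501.9,-189.7),(626,-196)):
    x,y=pix(p,[*e,40]).astype(int); print('\n'.join(' '.join(f'{v:3d}' for v in r) for r in g[y-12:y+13:2,x-12:x+13:2])); print()
# static: plate mask before/after
for n,e in(('scene',0),('side',0)):
    p=arm.camera_params(n); a=cv2.imread(f'pics/{n}10.png'); H,S,V=cv2.split(cv2.cvtColor(a,cv2.COLOR_BGR2HSV))
    u=pix(p,[564,-193,40]); 
    for c in blobs((V>170)&(S<40),150):
        b=cv2.boundingRect(c)
        if abs(b[0]+b[2]/2-u[0])<40 and abs(b[1]+b[3]/2-u[1])<40: print(n,b,'@40',rect(p,c,40))
E
```

```text
[ 561.3269807  -194.58815874  194.98456261] 85.12365714710336
(570, 116, 70, 142) [585.  139.9 156.8  65.5 170.7]
(288, 113, 58, 139) [ 562.2 -195.   156.4   59.   177. ]
148 289 344 [ 517.83878464 -221.6164018 ] [ 520.79787027 -163.85341053] 57.83873570711284
225 292 341 [ 605.51714824 -225.3390988 ] [ 608.41906849 -169.13548979] 56.27847551807479
[[318.4, 131.0], [318.3, 188.9], [318.3, 239.9]]
[[318.5, 132.6], [318.5, 194.2], [318.4, 248.1]]
224 226 228 224 221 224 223 225 228 228 226 227 224
224 227 225 224 221 224 222 225 227 228 227 228 226
222 227 227 223 210 189 186 209 226 229 227 228 225
224 228 226 178  96  75  88  88 191 228 227 227 224
224 228 206  82 115 148 171 174  99 213 226 228 222
223 226 144  89 135 150 189 199 160 156 226 227 224
203 199  90 104 125 184 210 201 188 135 227 227 223
184 162 101  85 107 178 214 178 163 159 227 225 224
209 205 142  70  83  86 117 140 123 201 225 227 223
223 227 229 196  97  83  90 114 151 224 224 225 223
221 226 225 224 221 202 183 191 210 223 226 226 225
223 225 225 223 221 220 220 223 220 221 226 226 223
226 226 228 222 221 223 221
[... 199 characters left out ...]
52 119 145 163 222 224 225 225 226
224 223 218 101 124 149 172 182 138 217 225 224 227
222 226 154  89 133 150 175 193 127 210 227 224 225
224 163 130  96 131 153 200 189 140 211 227 223 225
221 204 165 107 112 186 210 185 123 215 226 224 227
223 225 209 232 194 177 177 145 185 222 226 224 226
223 226 223 223 225 225 223 201 208 223 226 224 227
222 224 222 225 223 224 225 220 213 222 226 225 226
222 225 225 224 222 223 222 226 224 222 225 224 228
223 225 225 224 223 225 225 225 224 223 226 225 225

scene (183, 237, 35, 23) @40 [ 616.  -193.7   60.8   56.8   87.8]
scene (198, 207, 45, 34) @40 [ 537.4 -192.9  100.6   66.   174.6]
side (251, 136, 64, 41) @40 [ 595.6 -198.7  229.1   94.6  164.8]
```

Both pins show inside the plate's holes, and its outline matches the size and angle of a plate lying flat on the fixture. The arm is clear of everything, so I'm handing in.

```bash
python3 -c "
from bench import arm
print(arm.job_done())"
```

```text
the job is handed in; nothing more can be done
None
```

I handed the job in at about 31 s: my last camera checks put the bush, gear and block in their recesses and the cover plate on the fixture with both pins in its holes; the jar was not approached, and the hand-in returned no verdict.

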